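# Candlestick on its tray, onto the mat

## Robot

A 6-joint arm with a two-finger parallel gripper is mounted at the origin on the work surface. World frame = base frame: x ahead of the robot, y to its left, z up, the work surface at z = 0. Lengths are in mm, angles in degrees, forces in N, time in s.
With the tool pointing down it reaches from about 300 to 850 mm from the base axis. Payload 4.2 kg.
Tool frame: the origin (TCP) lies midway between the tips of the shut fingers; the grasp point (between the pads) lies 19 mm behind it (env.grip_depth is the distance from the TCP to the grasp point, in mm); z points along the fingers, y is the line along which they close (so a half turn about z gives the same grasp; the last joint's range is limited). The gripper opens to 91 mm and grips with 3 to 60 N. Pads are 32 mm wide; open, the fingers measure 118 mm over their backs; the gripper's body (76 mm by 178 mm) begins 60 mm behind the grasp point.
Start: joints at [-67.494, 18.312, 89.639, -0, 72.044, -1.146], TCP at [230.681, -526.716, 213.976] pointing down, gripper open.
Joint ranges: [-177.97, 177.97], [-48.28, 115.42], [12.27, 149.76], [-77.06, 257.06], [2.81, 150.46], [-146.56, 146.56]. Speed limits (degrees/s): [147.25, 147.25, 180, 180, 180, 180].

## Interface

Orientations are given as [roll, pitch, yaw] about the fixed x, y, z axes, in that order (R = Rz(yaw) Ry(pitch) Rx(roll)).
In Python, from workcell import env, eyes gives the robot as it stands.
- The arm moves only by the tool send_rows, never from a script. Its argument "motion" is a list of rows, each a list of 7 numbers: the shift along the world's x, y, z normalised to -1 to 1, where 1 is 0.5 m, then the turn, a rotation vector about the world's x, y, z normalised to -1 to 1, where 1 is 60 degrees, then the opening, from -1 (shut) to 1 (fully open). A call has 1 to 20 rows; each row is the pose to reach, as a shift and turn from the pose commanded when the call began; what a row does not reach only later rows make up. A row lasts 1/8 s, in which the tool goes at most 62.5 mm and 10.7 degrees, less where a joint would pass 70% of its speed; a pose out of reach is approached as far as the arm can. A call with a number of a shift or a turn outside -1 to 1 is refused whole. A call with a gripper value outside its range is refused whole. The fingers move at their own pace and stop on an object; "squeeze" is the grip in N (left out, the last holds). Time passes only in rows, so rows that repeat a pose let the fingers close. It gives the time, the measured TCP pose, the force, the opening and the grip force at its end, in the units of the state.
- env.state(): the state, without advancing time (a new reading comes with each control period).
- eyes.grab_frame(name): name is "scene" or "top" or "wrist"; returns a dict with "pixels" (480x640x3 uint8, red, green, blue), "depth" (480x640 float32, mm along the optical axis (not along the pixel's ray), 0 where there is no reading), "fx", "fy", "cx", "cy" (pixels), "R" (3x3) and "t" (3): a world point X has camera coordinates R X + t; the wrist camera has in their place "T_tool_cam" (4x4, takes a point from camera to tool coordinates, whose origin is the TCP and whose axes are the flange's). Camera axes: x right, y down, z forward; pixel columns grow to the right and rows downward; lengths in mm; the calibration is good to about 2 mm. The wrist camera is an equidistant fisheye: a pixel r from the principal point sees the ray r / f radians off the axis. A picture is of the moment at which its call begins: read the wrist's pose just before it.
- env.job_done(): hands the job in; it is judged then, once.
The state is a dict: "time_s": time; "qpos": joint angles; "qvel": joint speeds; "effort": joint torques, N m; "ee_pos": TCP position; "ee_rot": TCP orientation; "force": force on the tool from outside, world axes, zero at the start; "torque": the same for the moment, N m; "gripper_width": finger opening in mm; "gripper_force": force on a finger pad.
Only numpy, scipy, OpenCV 4.12 (cv2) and the standard library are available. Lean on these libraries where they do the work, as an engineer would, in place of code of your own. Each camera call takes 0.05 s, during which the arm holds its last target. There are 200 camera calls.

## Task

Clear the yellow dreidel off the white porcelain tray into the empty clear open bin, then gently stand the brass candlestick upright inside the gold ring on the tray, let go of it and wait a second or so to see that it stays put without wobbling. Then slide the tray along the sill, never lifting or tipping it, until it lies squarely and wholly on the blue mat with the candlestick still standing in its ring. Leave the lighter, the small dish and the jar where they are.

Things in the scene. Friction and masses are not known exactly. Their poses are not given: they have to be found in the camera images.
- dreidel: Yellow silicone dreidel, 35 g, lying on one flat side over the tray's gold ring. Body a 32 mm cube; a 17 mm blunt cone on its +x face, a 22 mm stem (9 mm across) on its -x face; 71 mm long in all. Origin: centre of the cube's underside as it lies; z up, x from stem to cone. Grip the cube across y (32 mm).
- bin: Empty clear plastic open bin (a spare organiser tier), fixed, 150 x 150 mm, 35 mm high, walls and floor about 4 mm. Origin: centre of its underside, z up, sides along x and y. It may be on the left or the right.
- candlestick: Slim brass candlestick, about 0.18 kg, 115 mm tall, round about z, centre of mass at z = 53 mm. Origin: centre of the foot's underside; z runs foot to cup. Foot 32 mm across, 8 mm thick (cone to the stem up to 16 mm); stem 14 mm across; cup 20 mm across from z = 92 mm up. It starts leaning in the tier, z rising 30 degrees from level, cup away from the robot; stem free on both sides, to pinch near z = 64 mm.
- tier: Sloping clear plastic organiser tier, fixed, that holds the candlestick. Base 150 (x) x 74 (y) x 4 mm; origin centre of its underside. Stop wall 34 mm high at x = -60 mm against the foot, side lips 15 mm high, and at x = +45 mm a back wall 57 mm high, with a prong either side of the cup up to 69 mm. It may be on the left or the right.
- tray: Flat white porcelain tray, loose, 0.5 kg, a slab 200 (x) x 110 (y) x 8 mm lying on the sill. Origin: centre of its underside; z up. A gold ring is painted at x = +50 mm, and an upright grip tab stands at x = -85 mm, the end nearer the robot. It slides with a few newtons.
- tray_ring (a point): Centre of the gold ring (64 mm across) painted on the tray, on the tray's upper face, 8 mm above the sill.
- tray_tab (a point): Top centre of the tray's upright grip tab, 42 mm above the sill: 12 mm thick along the tray's x, 40 mm wide along y, rising 34 mm above the tray's upper face. Pinch it across its thickness from above.
- mat: Blue mat 230 (x) x 140 (y) mm, fixed and flush with the sill (nothing to climb). Origin: its centre; the tray is to lie on it with the two x axes parallel and the tab towards the robot. It may be to the left or right of the tray.
- lighter: Matte steel lighter lying flat, 36 x 56 x 13 mm, loose; leave alone. Origin centre of underside.
- dish: Small white porcelain dish, 80 mm across, 25 mm high, loose; leave alone. Origin centre of underside.
- jar: Amber glass jar with a steel cap, 52 mm across, 70 mm tall, loose; leave alone. Origin centre of underside.

How it is judged (in metres and radians):
On the way, in this order (a step that is already met when the one before it is completed fails the run):
1. the dreidel lies in the bin, let go (x of dreidel in the frame of bin between -0.07 and 0.07 m and y of dreidel in the frame of bin between -0.07 and 0.07 m and z of dreidel in the frame of bin below 0.045 m and contact force between dreidel and bin above 0.02 N and contact force between dreidel and the fingers below 0.05 N), for 0.2 s.
2. the candlestick stands free, upright and without wobble inside the gold ring for a second (horizontal distance between candlestick and tray_ring below 0.017 m and angle between candlestick's own z axis and vertical below 0.05 rad and z of candlestick in the frame of tray_ring below 0.004 m and contact force between candlestick and tray above 0.3 N and contact force between candlestick and the fingers below 0.05 N and angular speed of candlestick below 0.15 rad/s), for 1 s.
3. the tray lies on the mat with the candlestick standing in its ring (all of step 2 and horizontal distance between tray and mat below 0.022 m and angle between the x axis of tray and the x axis of mat, either way round below 0.17 rad and height (world z) of tray below 0.004 m), for 0.2 s.
At the end, for the whole second after the job is handed in: The dreidel lies in the bin; the candlestick stands free inside the gold ring (centre within 17 mm, within 3 degrees of vertical, at rest); the tray lies flat with its centre within 22 mm of the mat's and its long side within 10 degrees of the mat's; everything is released and still (all of step 1 and all of step 3 and linear speed of each of tray, candlestick, dreidel below 0.02 m/s); the robot touches nothing.
It fails at once if the tray is lifted or tipped (height (world z) of tray above 0.008 m or angle between tray's own z axis and vertical above 0.07 rad).
It fails at once if the candlestick is banged down on the tray (contact force between candlestick and tray above 45 N).
It fails at once if a bystander is disturbed (distance of any of lighter, dish, jar from where it was at the start of the episode above 0.02 m).
It also fails if it takes over 72 s, if anything falls off the work surface, if the arm or the gripper's body presses on something with over 40 N, if the wrist force passes 120 N, or if a joint passes its speed limit or range.

## Working session

There is one attempt and no reset: what is moved stays moved. The work goes in short steps, Python scripts to look and compute and a tool call to move; the robot and the scene stay as the last step left them, time stands still between calls to the robot, and variables do not carry over. Pictures are saved under pics/ and viewed, at most 12 in all, crops included, and the job is handed in when it is done.

Besides the shell and the picture viewer there is one more tool, called after "Call:" as name(argument=value, ...) on one line, values as JSON. send_rows: Moves the arm, as the interface text tells. Its arguments: {"type":"object","properties":{"motion":{"type":"array"},"squeeze":{"type":"number"}},"required":["motion"]}

```bash
mkdir -p pics; ls; python3 - <<'E'
from workcell import env, eyes
import cv2, numpy as np, pickle
fr={n:eyes.grab_frame(n) for n in("scene","top")}
pickle.dump(fr,open("f0.pkl","wb"))
for n,f in fr.items():
    cv2.imwrite(f"pics/{n}0.png",f["pixels"][:,:,::-1]); print(n,f["fx"],f["fy"],f["cx"],f["cy"],np.round(f["R"],3).tolist(),np.round(f["t"]))
print(env.state())
E
```

```text
pics
scene 587.1930515401004 587.1930515401004 323.4471239507846 242.64165476364067 [[0.644, 0.765, 0.004], [0.583, -0.488, -0.649], [-0.495, 0.42, -0.76]] [-409. -313. 1505.]
top 474.30175070868455 474.30175070868455 315.22994307304555 242.2127233058317 [[0.016, -1.0, 0.004], [-0.999, -0.016, -0.05], [0.05, -0.003, -0.999]] [ -13.  622. 1130.]
{'time_s': 0.1, 'qpos': array([-6.74945295e+01,  1.83458916e+01,  8.96990543e+01,  6.75017939e-04,
        7.20448426e+01, -1.14523334e+00]), 'qvel': array([ 0.00936883, -0.06821196, -0.22376136,  0.09418595,  0.02130495,
        0.00290422]), 'effort': array([-1.92210546e-04, -4.13334775e+01, -2.32508790e+01,  7.28944922e-02,
        4.21377621e-02, -6.18842432e-05]), 'ee_pos': array([ 230.50242877, -526.2779927 ,  213.22773251]), 'ee_rot': array([-1.79910242e+02, -2.43626841e-03,  2.36504934e+01]), 'force': array([ 0.02208852,  0.47988641, -0.59060261]), 'torque': array([-0.03968811, -0.04520309, -0.01984292]), 'gripper_force': 0.0, 'gripper_width': 91.11994525644367}
```

View pics/top0.png

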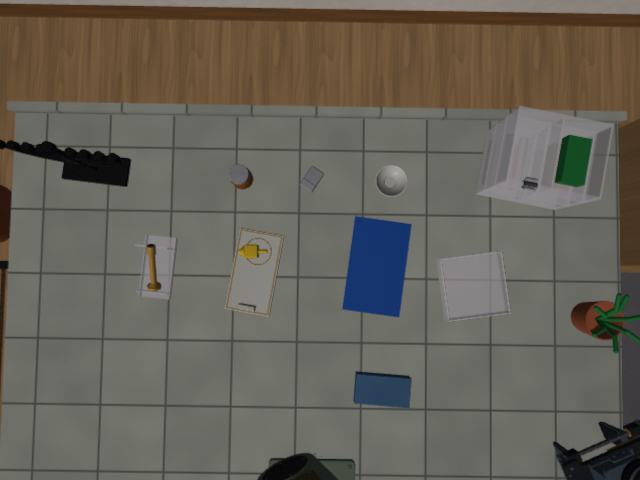

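View pics/scene0.png

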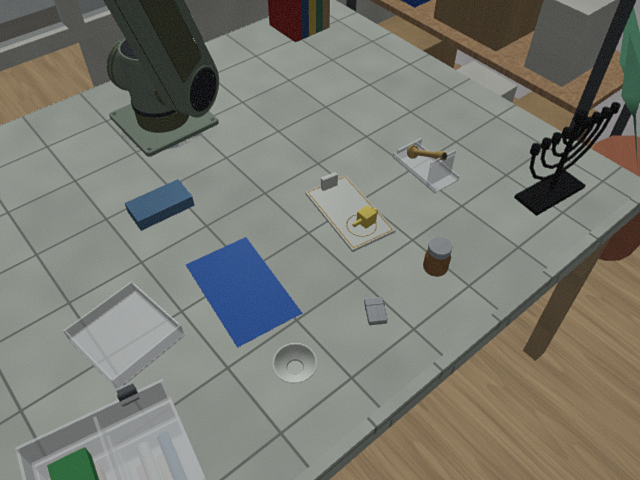

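The top view shows the tier with the candlestick at (158,267), tray at (255,272) with the dreidel at (253,251) and tab at (247,308), mat at (377,267) and bin at (474,286). The jar (240,176), lighter (313,178) and dish (391,180) lie beyond them.

```bash
cat > h.py <<'E'
import numpy as np, cv2
def cast(f,uv,z):
    uv=np.atleast_2d(uv).astype(float)
    d=np.c_[(uv[:,0]-f["cx"])/f["fx"],(uv[:,1]-f["cy"])/f["fy"],np.ones(len(uv))]@f["R"]
    c=-f["R"].T@f["t"]
    return c+d*((z-c[2])/d[:,2])[:,None]
def wcast(f,s,uv,z):
    from scipy.spatial.transform import Rotation as Ro
    uv=np.atleast_2d(uv).astype(float)
    x=(uv[:,0]-f["cx"])/f["fx"]; y=(uv[:,1]-f["cy"])/f["fy"]; th=np.hypot(x,y)
    k=np.sin(th)/np.maximum(th,1e-9)
    d=np.c_[x*k,y*k,np.cos(th)]
    R=Ro.from_euler("xyz",s["ee_rot"],degrees=True).as_matrix(); T=np.array(f["T_tool_cam"])
    c=s["ee_pos"]+R@T[:3,3]; d=d@(R@T[:3,:3]).T
    return c+d*((z-c[2])/d[:,2])[:,None]
def rect(p):
    (c,(w,h),a)=cv2.minAreaRect(np.array(p)[:,:2].astype(np.float32))
    if w<h: w,h,a=h,w,a+90
    a=(a+90)%180-90
    return np.round([*c,w,h,a],1)
def mask(f,box,lo,hi):
    m=cv2.inRange(cv2.cvtColor(f["pixels"],cv2.COLOR_RGB2HSV),lo,hi); o=np.zeros_like(m)
    x0,y0,x1,y1=box; o[y0:y1,x0:x1]=m[y0:y1,x0:x1]; return o
def pts(m): 
    v,u=np.nonzero(m); return np.c_[u,v]
E
python3 - <<'E'
import pickle; from h import *
f=pickle.load(open("f0.pkl","rb"))["top"]
mat=mask(f,(335,210,420,325),(105,120,60),(125,255,255)); print("mat",rect(cast(f,pts(mat),0)))
tr=mask(f,(215,220,292,325),(12,60,60),(30,255,255)); print("tray gold",rect(cast(f,pts(tr),8)),tr.sum()/255)
w=mask(f,(222,225,288,320),(0,0,150),(180,60,255)); print("white",rect(cast(f,pts(cv2.morphologyEx(w,cv2.MORPH_OPEN,np.ones((3,3)))),8)))
y=mask(f,(225,235,280,270),(20,150,130),(32,255,255)); print("dreidel",rect(cast(f,pts(y),18)),y.sum()/255)
c=mask(f,(140,240,166,295),(8,110,50),(28,255,255)); 
print("cs uv",rect(pts(c)),c.sum()/255)
I=f["pixels"][:,:,::-1]
a=cv2.resize(I[225:325,130:290],None,fx=5,fy=5,interpolation=cv2.INTER_CUBIC); cv2.imwrite("pics/c1.png",a[:,:800])
print("bin bottom-ish corners", np.round(cast(f,[[438,259],[501,252],[510,313],[448,321]],35)))
E
```

```text
mat [ 567.1 -153.7  228.3  139.5   -7.2]
tray gold [549.2 144.9 194.6 103.9  -9.3] 740.0
white [0. 0. 0. 0. 0.]
dreidel [597.2 149.2  67.3  26.5 -89.1] 187.0
cs uv [153.  267.5  45.2  11.2  88.4] 297.0
bin bottom-ish corners [[ 586. -294.   35.]
 [ 605. -444.   35.]
 [ 462. -465.   35.]
 [ 441. -318.   35.]]
```

View pics/c1.png

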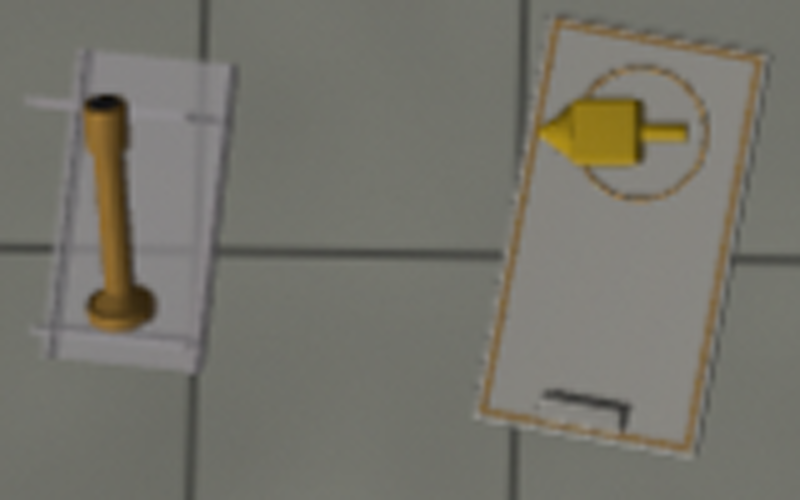

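The crop confirms the layout. The dreidel's cone points left (+y), with its cube centre at about (251,251) in the full picture. The tray lies at (549,145) with yaw about -9. The candlestick runs from its foot (154,287) to its cup (151,245). I'm moving over the dreidel.

Call:
send_rows(motion=[[0.366,0.677,0,0,0,0.56,0.32],[0.366,0.677,0,0,0,0.56,0.32],[0.366,0.677,0,0,0,0.56,0.32],[0.366,0.677,0,0,0,0.56,0.32],[0.366,0.677,0,0,0,0.56,0.32],[0.366,0.677,0,0,0,0.56,0.32],[0.366,0.677,0,0,0,0.56,0.32]])

```text
time_s: 0.98
ee_pos: [414.6, -185.2, 213.8]
ee_rot: [-180.0, -0.0, 57.6]
force: [-0.0, 0.0, 0.2]
gripper_width: 60.1
gripper_force: 0.0
```

```bash
python3 - <<'E'
from workcell import env
s=env.state(); open("k.txt","a").write(repr([*s["qpos"],*s["ee_pos"],*s["ee_rot"]])+"\n"); print(s["qpos"],s["ee_pos"],s["ee_rot"])
import pickle; from h import *
f=pickle.load(open("f0.pkl","rb"))["top"]
c=mask(f,(140,240,166,295),(8,110,50),(28,255,255)); v,u=np.nonzero(c); d=f["depth"][v,u]
P=np.c_[(u-f["cx"])/f["fx"]*d,(v-f["cy"])/f["fy"]*d,d]; W=(P-f["t"])@f["R"]; W=W[d>0]
o=np.argsort(W[:,0])
for k in np.array_split(o,12): print(np.round(np.median(W[k],0)), np.round(np.ptp(W[k,1])))
E
```

```text
[-2.55484803e+01  7.38445029e+00  1.04341773e+02  3.82732933e-02
  6.83070223e+01  6.88215787e+00] [ 414.5824187  -185.19920011  213.75819414] [-1.79962729e+02 -3.13140092e-02  5.75551942e+01]
[504. 381.  30.] 26.0
[509. 377.  28.] 26.0
[514. 380.  27.] 25.0
[521. 378.  29.] 17.0
[530. 378.  37.] 12.0
[542. 378.  45.] 12.0
[554. 377.  50.] 11.0
[568. 375.  58.] 12.0
[577. 375.  63.] 10.0
[587. 374.  72.] 16.0
[594. 373.  76.] 17.0
[601. 371.  78.] 18.0
```

Call:
send_rows(motion=[[0.367,0.678,-0.128,0,0,0.555,0.32],[0.367,0.678,-0.128,0,0,0.555,0.32],[0.367,0.678,-0.128,0,0,0.555,0.32],[0.367,0.678,-0.128,0,0,0.555,0.32],[0.367,0.678,-0.128,0,0,0.555,0.32],[0.367,0.678,-0.128,0,0,0.555,0.32],[0.367,0.678,-0.128,0,0,0.555,0.32],[0.367,0.678,-0.128,0,0,0.555,0.32]])

```text
time_s: 1.98
ee_pos: [597.1, 150.2, 149.1]
ee_rot: [-179.9, 0.1, 90.6]
force: [-0.1, -0.5, -0.4]
gripper_width: 60.3
gripper_force: 0.0
```

```bash
python3 - <<'E'
from workcell import env,eyes
import pickle
from h import *
s=env.state(); open("k.txt","a").write(repr([*s["qpos"],*s["ee_pos"],*s["ee_rot"]])+"\n"); print(s["qpos"],s["ee_pos"],s["ee_rot"])
f=eyes.grab_frame("wrist"); pickle.dump((s,f),open("w1.pkl","wb"))
print(f["fx"],f["cx"],f["cy"],np.round(f["T_tool_cam"],2).tolist())
cv2.imwrite("pics/w1.png",f["pixels"][:,:,::-1])
y=mask(f,(0,0,640,480),(20,150,100),(32,255,255))
n,l,st,ce=cv2.connectedComponentsWithStats(y); i=1+np.argmax(st[1:,4]); print(st[i],ce[i])
p=wcast(f,s,pts(l==i),30); print("dreidel",rect(p),p.min(0),p.max(0))
E
```

```text
[ 1.30719470e+01  2.45728214e+01  8.96002143e+01 -5.16360797e-02
  6.59326194e+01  1.25044933e+01] [597.10544885 150.16501505 149.09224216] [-1.79907042e+02  6.88686997e-02  9.05886108e+01]
371.64829954431775 317.28763543033347 243.75942541147018 [[0.0, -0.96, -0.28, 78.86], [1.0, 0.0, -0.0, 0.01], [0.0, -0.28, 0.96, -170.66], [0.0, 0.0, 0.0, 1.0]]
[ 230  375  313   37 4746] [393.73472398 397.57416772]
dreidel [683.1 -18.6 349.9  28.3   0.7] [508.39465039 -34.73449364  30.        ] [858.22576579  -2.96314942  30.        ]
```

View pics/w1.png

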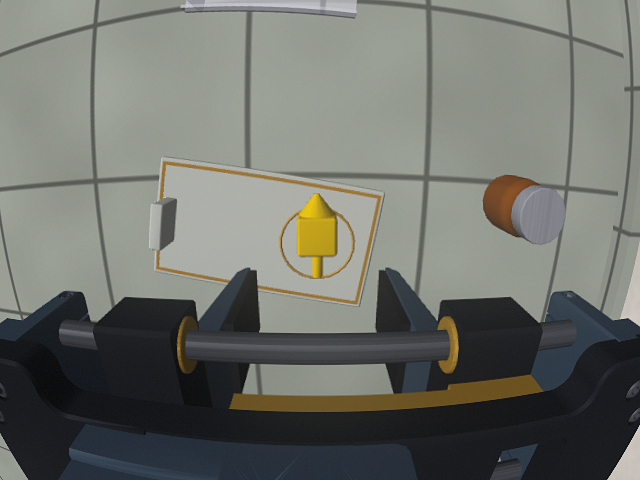

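The wrist view shows the dreidel's cube centred at (317,237) with its cone up (+y). The ring is around (317,243), the tab at (163,225) and the tray corners at (162,158), (384,191), (360,305), (155,270).

```bash
python3 - <<'E'
import pickle
from h import *
s,f=pickle.load(open("w1.pkl","rb"))
y=mask(f,(270,185,365,285),(20,150,100),(32,255,255)); y=cv2.morphologyEx(y,cv2.MORPH_OPEN,np.ones((3,3)))
n,l,st,ce=cv2.connectedComponentsWithStats(y); i=1+np.argmax(st[1:,4])
print("dreidel",rect(wcast(f,s,pts(l==i),26)))
cube=cv2.morphologyEx(np.uint8(l==i),cv2.MORPH_OPEN,np.ones((25,25))); print("cube",rect(wcast(f,s,pts(cube),38)))
co=wcast(f,s,[[162,158],[384,191],[360,305],[155,270]],8); print("tray",np.round(co,1).tolist(),rect(co))
g=mask(f,(265,195,365,285),(12,40,60),(32,255,255)); g[cv2.dilate(np.uint8(l==i),np.ones((7,7)))>0]=0
c,r=cv2.minEnclosingCircle(wcast(f,s,pts(g),8)[:,:2].astype(np.float32)); print("ring",c,r)
print("tab",np.round(wcast(f,s,[[151,203],[171,198],[164,249],[150,248]],42),1).tolist())
print("jar",np.round(wcast(f,s,[[540,214]],70)))
E
```

```text
dreidel [595.8 148.6  70.8  31.6 -89.3]
cube [595.8 155.9  38.1  30.3 -89.4]
tray [[459.0, 214.8, 8.0], [653.4, 184.9, 8.0], [637.4, 78.3, 8.0], [441.7, 109.4, 8.0]] [548.  147.1 198.1 107.8  -9. ]
ring (611.1512451171875, 140.00119018554688) 48.08552169799805
tab [[461.6, 180.4, 42.0], [480.1, 184.1, 42.0], [469.6, 141.4, 42.0], [456.5, 142.1, 42.0]]
jar [[770. 182.  70.]]
```

Call:
send_rows(motion=[[-0.002,0,-0.12,0,0,0,0.32],[-0.002,0,-0.24,0,0,0,0.32],[-0.002,0,-0.273,0,0,0,0.32],[-0.002,0,-0.273,0,0,0,0.32],[-0.002,0,-0.273,0,0,0,-0.6],[-0.002,0,-0.273,0,0,0,-0.6],[-0.002,0,-0.273,0,0,0,-0.6],[-0.002,0,-0.273,0,0,0,-0.6],[-0.002,0,-0.273,0,0,0,-0.6],[-0.002,0,-0.15,0,0,0,-0.6],[-0.002,0,0,0,0,0,-0.6],[-0.05,-0.1,0,0,0,0,-0.6],[-0.05,-0.2,0,0,0,0,-0.6]], squeeze=15)

```text
time_s: 3.65
ee_pos: [571.6, 50.4, 151.9]
ee_rot: [179.8, -0.0, 90.7]
force: [1.1, -0.4, -0.1]
gripper_width: 31.8
gripper_force: 15.0
```

Call:
send_rows(motion=[[-0.098,-0.862,0,0,0,0,-0.6],[-0.098,-0.862,0,0,0,0,-0.6],[-0.098,-0.862,0,0,0,0,-0.6],[-0.098,-0.862,0,0,0,0,-0.6],[-0.098,-0.862,0,0,0,0,-0.6],[-0.098,-0.862,0,0,0,0,-0.6],[-0.098,-0.862,0,0,0,0,-0.6],[-0.098,-0.862,0,0,0,0,-0.6],[-0.098,-0.862,-0.12,0,0,0,-0.6],[-0.098,-0.862,-0.24,0,0,0,-0.6],[-0.098,-0.862,-0.272,0,0,0,-0.6],[-0.098,-0.862,-0.272,0,0,0,-0.6],[-0.098,-0.862,-0.272,0,0,0,0.1],[-0.098,-0.862,-0.272,0,0,0,0.1],[-0.098,-0.862,-0.272,0,0,0,0.1],[-0.098,-0.862,-0.15,0,0,0,0.1],[-0.098,-0.862,0,0,0,0,0.1],[-0.098,-0.862,0.05,0,0,0,0.1],[-0.098,-0.862,0.05,0,0,0,0.1]])

```text
time_s: 6.02
ee_pos: [524.9, -381.5, 179.6]
ee_rot: [179.6, 0.3, 90.5]
force: [0.2, -0.5, 0.5]
gripper_width: 50.1
gripper_force: 0.0
```

```bash
python3 - <<'E'
from workcell import env,eyes
from h import *
s=env.state(); open("k.txt","a").write(repr([*s["qpos"],*s["ee_pos"],*s["ee_rot"]])+"\n"); print(s["ee_pos"],s["ee_rot"],s["gripper_width"])
f=eyes.grab_frame("scene")
y=mask(f,(0,200,250,480),(20,130,80),(34,255,255)); print("dreidel scene",y.sum()/255,rect(cast(f,pts(y),18)))
# kinematic fit: a1,hz,L2,L3,e ; tool-down
K=np.array([eval(l) for l in open("k.txt")]+[[-67.494,18.346,89.699,0,72.04,-1.145,230.50,-526.28,213.23,-180,0,23.65]])
r=np.hypot(K[:,6],K[:,7]);z=K[:,8];a=np.radians(K[:,1]);b=np.radians(K[:,1]+K[:,2])
A=[];B=[]
for i in range(len(K)):
    A+= [[1,0,np.sin(a[i]),np.sin(b[i]),np.cos(b[i])],[0,1,np.cos(a[i]),np.cos(b[i]),-np.sin(b[i])]];B+=[r[i],z[i]]
x,res,rk,sv=np.linalg.lstsq(np.array(A),np.array(B),rcond=None); print(x,np.array(A)@x-B,sv)
E
```

```text
[ 524.85831636 -381.5047702   179.5625008 ] [179.59186518   0.30849935  90.54627025] 50.09938856227349
dreidel scene 488.0 [ 384.9 -368.2  323.5   66.9   -5.4]
[  -1.38250483 -184.09022117  596.30754573  422.89412274   39.55053255] [-0.59614342  0.22886185  0.50939576 -0.13537519 -1.5193465  -0.169841
  1.60609416  0.07635434] [3.4569767  2.82777292 0.21406417 0.0608301  0.05906436]
```

Call:
send_rows(motion=[[0.14,0.96,0.2,0,0,0.85,0.1],[0.14,0.96,0.2,0,0,0.85,0.1],[0.14,0.96,0.2,0,0,0.85,0.1],[0.14,0.96,0.2,0,0,0.85,0.1],[0.14,0.96,0.2,0,0,0.85,0.1],[0.14,0.96,0.2,0,0,0.85,0.1],[0.14,0.96,0.2,0,0,0.85,0.1],[0.14,0.96,0.2,0,0,0.85,0.1],[0.14,0.96,0.2,0,0,0.85,0.1],[0.14,0.96,0.2,0,0,0.85,0.1]])

```text
time_s: 7.32
ee_pos: [592.4, 99.4, 273.1]
ee_rot: [-179.8, -0.1, 141.6]
force: [-0.3, -0.3, -0.3]
gripper_width: 50.5
gripper_force: 0.0
```

Call:
send_rows(motion=[[0.03,0.08,-0.1,0,0,0.3,0.1],[0.03,0.08,-0.2,0,0,0.6,0.1],[0.03,0.08,-0.3,0,0,0.85,0.1],[0.03,0.08,-0.3,0,0,0.85,0.1],[0.03,0.08,-0.3,0,0,0.85,0.1],[0.03,0.08,-0.3,0,0,0.85,0.1]])

```text
time_s: 8.07
ee_pos: [607.6, 137.8, 124.0]
ee_rot: [-180.0, -0.1, -167.7]
force: [-0.0, 1.0, -0.0]
gripper_width: 50.3
gripper_force: 0.0
```

Call:
send_rows(motion=[[0,0,-0.08,0.169,-0.731,0,0.1],[0,0,-0.08,0.169,-0.731,0,0.1],[0,0,-0.08,0.169,-0.731,0,0.1],[0,0,-0.08,0.169,-0.731,0,0.1],[0,0,-0.08,0.169,-0.731,0,0.1],[0,0,-0.08,0.169,-0.731,0,0.1],[0,0,-0.08,0.169,-0.731,0,0.1]])

```text
time_s: 8.95
ee_pos: [619.4, 137.2, 130.1]
ee_rot: [178.8, 40.5, -168.1]
force: [5.2, -5.2, 1.8]
gripper_width: 50.1
gripper_force: 0.0
```

```bash
python3 - <<'E'
from workcell import env,eyes
import pickle
from h import *
s=env.state(); open("k.txt","a").write(repr([*s["qpos"],*s["ee_pos"],*s["ee_rot"]])+"\n"); print(s["qpos"],s["ee_pos"],s["ee_rot"],s["time_s"])
f=eyes.grab_frame("top"); pickle.dump(f,open("f1.pkl","wb"))
y=mask(f,(430,240,520,330),(20,130,80),(34,255,255)); print("dreidel top",y.sum()/255,rect(cast(f,pts(y),20)))
E
```

```text
[  10.23334672   15.20564935  122.6896134    55.29880701    2.80623152
 -146.56566864] [619.43519368 137.24098796 130.09573819] [ 178.80326743   40.54600967 -168.05840087] 8.95
dreidel top 276.0 [ 526.8 -383.6   69.7   31.1  -89.1]
```

The dreidel is in the bin (526,-384). The straight-ahead tilt hits q5's limit, so I'll fit the kinematics and choose a feasible wrist azimuth for placing.

Call:
send_rows(motion=[[0,0,0.1,-0.04,0.18,0,0.1],[0,0,0.1,-0.08,0.36,0,0.1],[0,0,0.1,-0.12,0.54,0,0.1],[0,0,0.1,-0.169,0.731,0,0.1],[0,0,0.1,-0.169,0.731,0,0.1]])

```text
time_s: 9.62
ee_pos: [620.4, 136.7, 181.5]
ee_rot: [178.5, 2.9, -167.3]
force: [0.1, 0.0, -0.7]
gripper_width: 50.3
gripper_force: 0.0
```

```bash
cat > kin.py <<'E'
import numpy as np
from scipy.spatial.transform import Rotation as Ro
from scipy.optimize import least_squares
def fk(q,p):
    h,L2,L3,e,Lt=p
    z=np.array([0,0,1.]); R=Ro.from_euler("z",q[0],degrees=True)
    R=R*Ro.from_euler("y",q[1],degrees=True); P=np.array([0,0,h])+R.apply(z*L2)
    R=R*Ro.from_euler("y",q[2],degrees=True); P=P+R.apply([e,0,L3])
    R=R*Ro.from_euler("ZYZ",q[3:6],degrees=True)
    return P+R.apply(z*Lt),R
def load(): return np.array([eval(l) for l in open("k.txt")]+[[-67.494,18.346,89.699,0,72.04,-1.145,230.50,-526.28,213.23,-180,0,23.65]])
lo=np.array([-177.97,-48.28,12.27,-77.06,2.81,-146.56]); hi=np.array([177.97,115.42,149.76,257.06,150.46,146.56])
def ik(P,R,q0,p):
    def g(q):
        a,b=fk(q,p); return np.r_[(a-P)/5,np.degrees((R.inv()*b).as_rotvec()),(q-q0)*1e-3]
    s=least_squares(g,np.clip(q0,lo+.1,hi-.1),bounds=(lo,hi)); return s.x,np.abs(s.fun[:6]).max()
E
python3 - <<'E'
from workcell import env
from kin import *
s=env.state(); print(np.round(s["qpos"],1),s["ee_pos"],s["ee_rot"]); open("k.txt","a").write(repr([*s["qpos"],*s["ee_pos"],*s["ee_rot"]])+"\n")
K=load()
r=least_squares(lambda p:np.concatenate([fk(k[:6],p)[0]-k[6:9] for k in K]),[400,450,420,0,250],loss="soft_l1")
print(r.x,np.abs(r.fun).max()); np.save("p.npy",r.x)
for k in K: print(np.round(fk(k[:6],r.x)[1].as_euler("xyz",degrees=True)-k[9:],1), np.round(fk(k[:6],r.x)[0]-k[6:9],1))
E
```

```text
[ 10.6  23.4  86.7   1.7  67.1 -92.8] [620.3683092  136.68147087 181.47299889] [ 178.54110556    2.93171342 -167.34218866]
[161.96967079 580.17310877 422.11350859  31.14480784 339.15006899] 11.795269952974564
[359.9  -0.   90. ] [ -4.  -10.8  -0.8]
[-0.0e+00 -2.0e-01 -2.7e+02] [  0.1 -11.8   0.1]
[-3.593e+02  1.000e-01 -2.700e+02] [-8.6 -7.9  0.5]
[-318.3  -39.6   90.8] [  0.3 -11.5   0. ]
[-355.6   -1.5   90.1] [  0.4 -11.5   0.2]
[ 3.6e+02 -1.0e-01  9.0e+01] [-10.9  -3.8  -0.1]
```

```bash
python3 - <<'E'
s=open("kin.py").read()
s=s.replace("h,L2,L3,e,Lt=p","h,L2,L3,e,Lt,d=p").replace("P=np.array([0,0,h])","P=R.apply([0,d,h])").replace("return P+R.apply(z*Lt),R","return P+R.apply(z*Lt),R*Ro.from_euler('z',90,degrees=True)")
s=s.replace("    R=R*Ro.from_euler(\"y\",q[1],degrees=True); P=P","    R=R").replace("P=R.apply([0,d,h])+R.apply(z*L2)","P=P0+R.apply(z*L2)").replace('R=Ro.from_euler("z",q[0],degrees=True)\n','R=Ro.from_euler("z",q[0],degrees=True); P0=R.apply([0,d,h])\n')
s+='''
def aim(elev,az):  # tool z at elevation/azimuth, y horizontal at az+90
    e,a=np.radians([elev,az]); z=np.array([np.cos(e)*np.cos(a),np.cos(e)*np.sin(a),np.sin(e)]); y=np.array([-np.sin(a),np.cos(a),0])
    return Ro.from_matrix(np.c_[np.cross(y,z),y,z])
'''
open("kin.py","w").write(s)
from kin import *
from scipy.spatial.transform import Slerp
K=load()
r=least_squares(lambda p:np.concatenate([fk(k[:6],p)[0]-k[6:9] for k in K]),[400,450,420,0,250,10],loss="soft_l1")
print(np.round(r.x,1),np.abs(r.fun).max()); p=r.x; np.save("p.npy",p)
print([np.round(np.degrees((fk(k[:6],p)[1].inv()*Ro.from_euler("xyz",k[9:],degrees=True)).magnitude()),1) for k in K])
psi=-5; q0=np.array([10.6,23.4,86.7,1.7,67.1,-92.8])
for dl in(0,10,20):
    R=aim(-90-dl,psi); g=np.array([568,376,50.])
    qp,e=ik(g+19*R.as_matrix()[:,2],R,q0,p); print("pick",dl,np.round(qp),round(e,2))
    for ph in(-90,-75,-60,-45,-30,30,45,60,75,90):
        # raise 60mm, then slerp to place
        g1=np.array([568,376,150.]); g2=np.array([598,138,150.]); Rf=aim(-30-dl,psi+ph); q=qp;E=0;m=999;mq=0
        for t in np.linspace(0,1,16):
            Rt=aim(-90-dl+60*t,psi+ph*t); G=g1+(g2-g1)*t
            qn,e=ik(G+19*Rt.as_matrix()[:,2],Rt,q,p); mq=max(mq,np.abs(qn-q).max()); q=qn;E=max(E,e);m=min(m,(q-lo).min(),(hi-q).min())
        for zz in(110,72):
            qn,e=ik(np.array([598,138,zz])+19*Rf.as_matrix()[:,2],Rf,q,p);mq=max(mq,np.abs(qn-q).max()); q=qn;E=max(E,e);m=min(m,(q-lo).min(),(hi-q).min())
        if E<3: print("  ph",ph,np.round(q),"err",round(E,2),"margin",round(m),"maxstep",round(mq))
E
```

```text
[140.2 591.8 417.   25.2 335.6  11.5] 0.0168520090170432
[np.float64(0.0), np.float64(0.0), np.float64(0.0), np.float64(0.0), np.float64(0.0), np.float64(0.1)]
pick 0 [ 33.  36.  88.   0.  56. -52.] 0.0
  ph -90 [ 33.  49.  82. -43.  94.  53.] err 0.0 margin 33 maxstep 11
  ph -75 [ 36.  46.  92. -52.  83.  52.] err 0.0 margin 25 maxstep 11
  ph -60 [ 38.  42. 102. -62.  73.  53.] err 0.0 margin 15 maxstep 11
  ph -45 [ 38.  38. 113. -76.  63.  57.] err 0.0 margin 1 maxstep 11
pick 10 [ 30.  40.  81.   6.  68. -58.] 0.0
  ph -90 [ 31.  45.  84. -39.  87.  51.] err 0.0 margin 38 maxstep 11
  ph -75 [ 33.  41.  93. -46.  77.  47.] err 0.0 margin 31 maxstep 11
  ph -60 [ 35.  38. 102. -56.  66.  46.] err 0.0 margin 21 maxstep 11
  ph -45 [ 35.  34. 111. -68.  56.  46.] err 0.0 margin 9 maxstep 11
  ph -30 [ 33.  30. 117. -77.  46.  43.] err 2.09 margin 0 maxstep 11
pick 20 [ 28.  44.  74.  11.  79. -61.] 0.0
  ph -90 [ 28.  41.  86. -33.  79.  47.] err 0.0 margin 44 maxstep 10
  ph -75 [ 30.  38.  94. -40.  70.  41.] err 0.0 margin 37 maxstep 10
  ph -60 [ 31.  34. 102. -48.  60.  37.] err 0.0 margin 29 maxstep 10
  ph -45 [ 31.  31. 109. -57.  49.  33.] err 0.0 margin 20 maxstep 10
  ph -30 [ 29.  28. 116. -68.  39.  31.] err 0.0 margin 9 maxstep 10
```

The model fits to 0.02 mm. I'll grasp with the tool tilted 10° back, then place with it turned -75° in azimuth. First I'm going above the candlestick for a closer look.

```bash
cat > go.py <<'E'
from kin import *
from workcell import env
def rows(goals,base=None):
    """goals: list of (grasp xyz, R). prints rows relative to the present pose (or base=(P,R))"""
    s=env.state()
    P,R=base or (s["ee_pos"],Ro.from_euler("xyz",s["ee_rot"],degrees=True))
    for G,Rg in goals:
        t=np.array(G)+19*Rg.as_matrix()[:,2]
        print(np.round(np.r_[(t-P)/500,np.degrees((Rg*R.inv()).as_rotvec())/60],3).tolist())
E
python3 - <<'E'
from go import *
rows([((568,376,160),aim(-100,-5))])
E
```

```text
[-0.111, 0.479, -0.08, -0.039, 0.214, -0.292]
```

Call:
send_rows(motion=[[-0.111,0.479,-0.08,-0.039,0.214,-0.292,0.1],[-0.111,0.479,-0.08,-0.039,0.214,-0.292,0.1],[-0.111,0.479,-0.08,-0.039,0.214,-0.292,0.1],[-0.111,0.479,-0.08,-0.039,0.214,-0.292,0.1],[-0.111,0.479,-0.08,-0.039,0.214,-0.292,0.1],[-0.111,0.479,-0.08,-0.039,0.214,-0.292,0.1],[-0.111,0.479,-0.08,-0.039,0.214,-0.292,0.1]])

```text
time_s: 10.5
ee_pos: [565.3, 376.6, 139.9]
ee_rot: [179.8, -9.8, 175.1]
force: [-0.7, -0.2, 0.4]
gripper_width: 50.2
gripper_force: 0.0
```

```bash
python3 - <<'E'
from go import *
from h import *
from workcell import eyes
import pickle
s=env.state(); print(s["ee_pos"],s["ee_rot"],np.round(s["qpos"],1))
f=eyes.grab_frame("wrist"); pickle.dump((s,f),open("w2.pkl","wb")); cv2.imwrite("pics/w2.png",f["pixels"][:,:,::-1])
E
```

```text
[565.29317145 376.58600071 139.94245124] [179.80523947  -9.76441309 175.0890375 ] [ 29.9  34.7  73.9   5.8  79.5 -56.7]
```

View pics/w2.png

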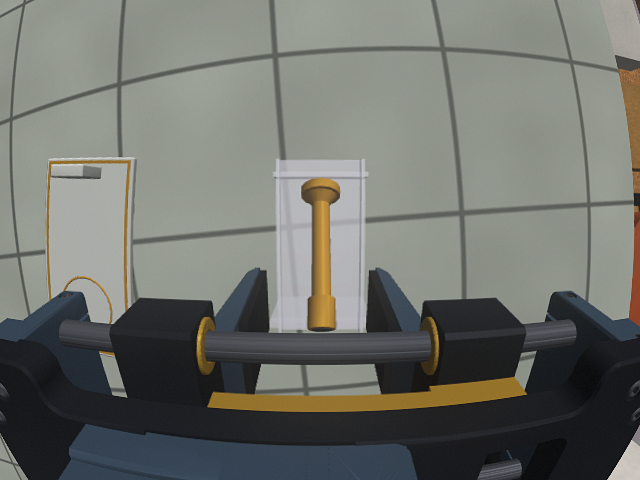

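The candlestick lies centred between the fingers, its foot at (320,190), its cup at (321,315) and its stem along u≈321.

```bash
python3 - <<'E'
from go import *
from h import *
import pickle
s,f=pickle.load(open("w2.pkl","rb"))
m=mask(f,(295,175,348,332),(8,110,50),(28,255,255))
A=[]
for v in range(180,331,10):
    u=np.nonzero(m[v])[0]
    if len(u): A.append([u.mean(),v,np.ptp(u)+1])
A=np.array(A)
a=wcast(f,s,A[:,:2],0);b=wcast(f,s,A[:,:2],100);d=b-a
n=np.array([-.5,0,.866]); X0=np.array([513,0,18.])+7*n
t=((X0-a)@n)/(d@n); X=a+d*t[:,None]
print(np.c_[np.round(X,1),A[:,2]])
k=A[:,2]<24; print(np.polyfit(X[k,0]-568,X[k,1],1))
# mask top of the foot, and tier lip lines
E
```

```text
[[498.8 384.4  17.9  24. ]
 [507.2 384.5  22.8  37. ]
 [515.3 384.1  27.4  23. ]
 [523.  382.6  31.9  17. ]
 [530.6 381.9  36.2  17. ]
 [537.9 381.2  40.5  17. ]
 [545.1 380.5  44.6  17. ]
 [552.1 379.9  48.6  17. ]
 [558.9 379.2  52.6  17. ]
 [565.7 379.   56.5  18. ]
 [572.2 378.4  60.3  18. ]
 [578.7 377.8  64.   18. ]
 [585.  376.9  67.7  27. ]
 [591.3 376.3  71.3  27. ]
 [597.5 375.7  74.9  27. ]]
[-9.17761128e-02  3.78603943e+02]
```

```bash
python3 - <<'E'
from go import *
R=aim(-100,-5.3)
rows([((565,378.8,100),R),((565,378.8,49),R)])
E
```

```text
[-0.007, 0.005, -0.118, -0.003, 0.004, -0.006]
[-0.007, 0.005, -0.22, -0.003, 0.004, -0.006]
```

Call:
send_rows(motion=[[-0.007,0.005,-0.1,0,0.004,-0.006,0.1],[-0.007,0.005,-0.18,0,0.004,-0.006,0.1],[-0.007,0.005,-0.22,0,0.004,-0.006,0.1],[-0.007,0.005,-0.22,0,0.004,-0.006,0.1],[-0.007,0.005,-0.22,0,0.004,-0.006,-0.9],[-0.007,0.005,-0.22,0,0.004,-0.006,-0.9],[-0.007,0.005,-0.22,0,0.004,-0.006,-0.9],[-0.007,0.005,-0.22,0,0.004,-0.006,-0.9],[-0.007,0.005,-0.22,0,0.004,-0.006,-0.9],[-0.007,0.005,-0.22,0,0.004,-0.006,-0.9]], squeeze=25)

```text
time_s: 11.8
ee_pos: [560.8, 381.1, 30.2]
ee_rot: [179.8, -10.0, 174.9]
force: [-1.9, -0.1, 3.6]
gripper_width: 13.5
gripper_force: 26.2
```

```bash
python3 - <<'E'
from go import *
R=aim(-100,-5.3)
print(env.state()["ee_rot"])
rows([((555,378.8,52),R),((560,378.8,160),R)])
E
```

```text
[179.76091941 -10.03868878 174.90232307]
[-0.018, -0.004, 0.006, -0.004, -0.0, -0.003]
[-0.008, -0.004, 0.222, -0.004, -0.0, -0.003]
```

Call:
send_rows(motion=[[0,0,0.03,0,0,0,-0.9],[0,0,0.08,0,0,0,-0.9],[0,0,0.15,0,0,0,-0.9],[0,0,0.22,0,0,0,-0.9],[0,0,0.26,0,0,0,-0.9],[0,0,0.26,0,0,0,-0.9]])

```text
time_s: 12.55
ee_pos: [562.0, 381.3, 161.8]
ee_rot: [179.6, -9.8, 174.9]
force: [0.5, 0.7, -2.9]
gripper_width: 13.2
gripper_force: 26.2
```

```bash
python3 - <<'E'
from go import *
from h import *
from workcell import eyes
import pickle
s=env.state(); print(s["ee_pos"],s["ee_rot"],s["gripper_width"],s["gripper_force"],s["force"])
f=eyes.grab_frame("wrist"); pickle.dump((s,f),open("w3.pkl","wb")); cv2.imwrite("pics/w3.png",f["pixels"][80:460,140:500,::-1])
g=eyes.grab_frame("scene"); pickle.dump(g,open("s3.pkl","wb"))
t=eyes.grab_frame("top"); pickle.dump(t,open("t3.pkl","wb"))
m=mask(t,(125,225,190,300),(8,110,50),(28,255,255));print("top px",m.sum()/255,rect(pts(m)) if m.any() else 0)
m=mask(g,(380,60,480,200),(8,110,50),(28,255,255));print("scene px",m.sum()/255,rect(pts(m)) if m.any() else 0)
E
```

```text
[561.96356374 381.25165058 161.76197294] [179.64874438  -9.82291996 174.89397601] 13.233157329027103 26.168656088411808 [ 0.47093874  0.69610186 -2.88888026]
top px 140.0 [132.6 282.2  22.6   8.8  66.8]
scene px 206.0 [446.9 101.8  65.   24.4 -23.6]
```

View pics/w3.png

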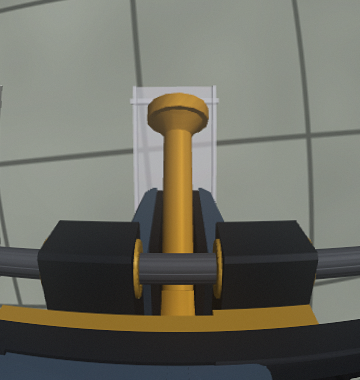

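The candlestick is held firmly by the stem (foot rim near (318,173) in full-frame pixels). Next I'll swing it upright over the ring.

```bash
python3 - <<'E'
from go import *
s=env.state();z0=Ro.from_euler("xyz",s["ee_rot"],degrees=True); g0=s["ee_pos"]-19*z0.as_matrix()[:,2]; print(g0)
p=np.load("p.npy"); q=s["qpos"]
g1=np.array([598,138,130.]); L=[]
for i in range(1,15):
    t=i/14; L.append((g0+(g1-g0)*t,aim(-100+60*t,-5.1-75*t)))
for G,R in L:
    q2,e=ik(G+19*R.as_matrix()[:,2],R,q,p); print(np.round(q2),round(e,2)); q=q2
rows(L[:7])
G,R=L[6]; rows(L[7:],(G+19*R.as_matrix()[:,2],R))
E
```

```text
[563.75972136 380.03608518 176.99265949]
[ 30.  31.  77.   4.  76. -51.] 0.0
[ 30.  29.  81.   1.  70. -45.] 0.0
[ 30.  27.  85.  -2.  66. -38.] 0.0
[ 30.  26.  88.  -7.  62. -30.] 0.0
[ 31.  25.  91. -12.  59. -22.] 0.0
[ 32.  25.  93. -17.  58. -12.] 0.0
[ 32.  25.  94. -23.  58.  -3.] 0.0
[ 33.  26.  95. -28.  59.   6.] 0.0
[ 34.  27.  96. -33.  61.  15.] 0.0
[ 34.  28.  96. -37.  64.  22.] 0.0
[ 34.  30.  95. -40.  67.  29.] 0.0
[ 34.  32.  94. -43.  72.  34.] 0.0
[ 34.  35.  93. -44.  76.  39.] 0.0
[ 33.  37.  91. -45.  81.  43.] 0.0
[0.008, -0.035, -0.007, -0.012, -0.073, -0.088]
[0.016, -0.07, -0.014, -0.028, -0.143, -0.177]
[0.023, -0.105, -0.021, -0.052, -0.211, -0.266]
[0.03, -0.141, -0.027, -0.081, -0.278, -0.354]
[0.038, -0.178, -0.033, -0.117, -0.343, -0.44]
[0.044, -0.214, -0.039, -0.16, -0.406, -0.526]
[0.05, -0.252, -0.045, -0.209, -0.467, -0.61]
[0.006, -0.037, -0.006, -0.051, -0.05, -0.089]
[0.011, -0.075, -0.011, -0.106, -0.096, -0.178]
[0.016, -0.113, -0.016, -0.166, -0.136, -0.267]
[0.02, -0.15, -0.021, -0.23, -0.172, -0.354]
[0.024, -0.188, -0.026, -0.299, -0.202, -0.441]
[0.027, -0.225, -0.031, -0.371, -0.226, -0.527]
[0.03, -0.262, -0.036, -0.447, -0.244, -0.61]
```

Call:
send_rows(motion=[[0.008,-0.035,-0.007,-0.012,-0.073,-0.088,-0.9],[0.016,-0.07,-0.014,-0.028,-0.143,-0.177,-0.9],[0.023,-0.105,-0.021,-0.052,-0.211,-0.266,-0.9],[0.03,-0.141,-0.027,-0.081,-0.278,-0.354,-0.9],[0.038,-0.178,-0.033,-0.117,-0.343,-0.44,-0.9],[0.044,-0.214,-0.039,-0.16,-0.406,-0.526,-0.9],[0.05,-0.252,-0.045,-0.209,-0.467,-0.61,-0.9]])

```text
time_s: 13.58
ee_pos: [584.9, 253.7, 135.7]
ee_rot: [-179.9, 20.2, 137.3]
force: [-1.9, -0.6, -2.2]
gripper_width: 13.2
gripper_force: 26.2
```

Call:
send_rows(motion=[[0.006,-0.037,-0.006,-0.051,-0.05,-0.089,-0.9],[0.011,-0.075,-0.011,-0.106,-0.096,-0.178,-0.9],[0.016,-0.113,-0.016,-0.166,-0.136,-0.267,-0.9],[0.02,-0.15,-0.021,-0.23,-0.172,-0.354,-0.9],[0.024,-0.188,-0.026,-0.299,-0.202,-0.441,-0.9],[0.027,-0.225,-0.031,-0.371,-0.226,-0.527,-0.9],[0.03,-0.262,-0.036,-0.447,-0.244,-0.61,-0.9],[0.03,-0.262,-0.036,-0.447,-0.244,-0.61,-0.9]])

```text
time_s: 14.58
ee_pos: [600.5, 123.6, 116.1]
ee_rot: [-179.6, 50.1, 100.3]
force: [0.1, 0.3, -2.8]
gripper_width: 13.3
gripper_force: 26.2
```

```bash
python3 - <<'E'
from go import *
from h import *
from workcell import eyes
import pickle
s=env.state(); R=Ro.from_euler("xyz",s["ee_rot"],degrees=True).as_matrix(); print(s["ee_pos"],"grasp",s["ee_pos"]-19*R[:,2],"z",R[:,2],s["gripper_width"],s["force"])
F={n:eyes.grab_frame(n) for n in("scene","top","wrist")}; pickle.dump((s,F),open("a4.pkl","wb"))
I=[F["scene"]["pixels"][110:270,270:430],F["top"]["pixels"][200:320,200:320],F["wrist"]["pixels"]]
cv2.imwrite("pics/a4.png",np.hstack([cv2.resize(i,(w,400),interpolation=cv2.INTER_CUBIC) for i,w in zip(I,(400,400,533))])[:,:,::-1][:, :800]); cv2.imwrite("pics/a4w.png",I[2][:,:,::-1])
E
```

```text
[600.45697994 123.55080069 116.08224914] grasp [597.98231869 137.92335773 128.2603301 ] z [ 0.13024533 -0.75645037 -0.64095163] 13.259490296745886 [ 0.07998513  0.32922316 -2.75061489]
```

View pics/a4.png

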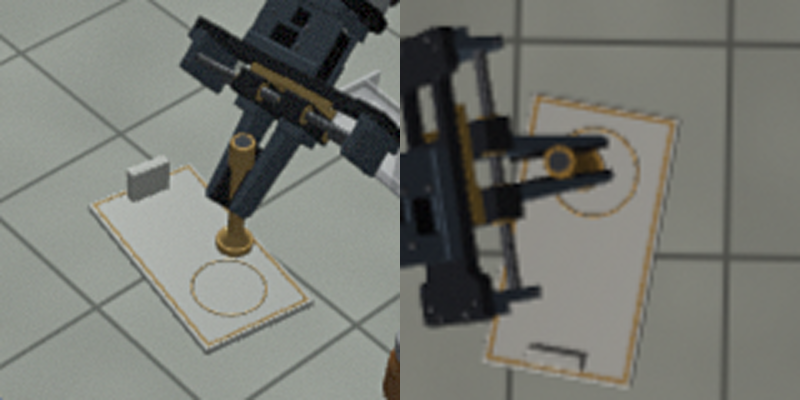

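The candlestick hangs nearly upright. In the scene crop its cup is at (243,142), foot at (234,242) and the ring at (229,288); in the top crop its cup is at (160,162) and the ring at (195,172).

```bash
python3 - <<'E'
import pickle
from h import *
from scipy.optimize import brentq
s,F=pickle.load(open("a4.pkl","rb"));S,T=F["scene"],F["top"]
def tri(us,ut):
    a0,a1=cast(S,us,0)[0],cast(S,us,200)[0];b0,b1=cast(T,ut,0)[0],cast(T,ut,200)[0]
    da,db=a1-a0,b1-b0;n=np.cross(da,db);x=np.linalg.solve(np.c_[da,-db,n],b0-a0);return (a0+da*x[0]+b0+db*x[1])/2,np.linalg.norm(n*x[2])
c,g=tri([367.2,166.8],[248,248.6]);print("cup",c,g)
for fp in([363.6,207.6],[363.8,206.5]):
    P=lambda z:cast(S,fp,z)[0]
    z=brentq(lambda z:np.linalg.norm(P(z)-c)-115,0,c[2]-60);f=P(z);u=(c-f)/115;print("foot",f,"axis",u)
print("ring",cast(S,[361.6,225.2],8),cast(T,[258.5,251.6],8))
# ring by mask in top
m=mask(T,(255,235,275,270),(12,60,60),(32,255,255)); 
m=mask(S,(340,205,385,245),(10,70,60),(32,255,255)); m[:213]=0; p=cast(S,pts(m),8); print("ring scene", p.min(0),p.max(0))
E
```

```text
cup [599.53513043 137.99564536 178.13501484] 2.8338001556292944
foot [598.62118358 140.02568711  63.15656629] axis [ 0.00794736 -0.01765254  0.9998126 ]
foot [596.61981777 142.42465494  63.25731976] axis [ 0.02535054 -0.03851313  0.99893648]
ring [[597.32830359 139.54361272   8.        ]] [[597.53154842 134.77748084   8.        ]]
ring scene [563.36938089  85.07504461   8.        ] [644.37083142 191.47519693   8.        ]
```

Upright to within about 1–2°, with the foot at (598,141,63). I'm shifting it 2 mm in y and lowering gently.

Call:
send_rows(motion=[[0,-0.004,-0.03,0,0,0,-0.9],[0,-0.004,-0.06,0,0,0,-0.9],[0,-0.004,-0.08,0,0,0,-0.9],[0,-0.004,-0.094,0,0,0,-0.9],[0,-0.004,-0.098,0,0,0,-0.9],[0,-0.004,-0.1,0,0,0,-0.9],[0,-0.004,-0.102,0,0,0,-0.9],[0,-0.004,-0.102,0,0,0,-0.9]])

```text
time_s: 15.72
ee_pos: [601.0, 121.9, 68.4]
ee_rot: [179.9, 50.1, 99.9]
force: [-0.2, 1.0, -1.7]
gripper_width: 13.6
gripper_force: 26.2
```

Call:
send_rows(motion=[[0,0,-0.002,0,0,0,-0.9],[0,0,-0.004,0,0,0,-0.9],[0,0,-0.006,0,0,0,-0.9],[0,0,-0.006,0,0,0,-0.9]])

```text
time_s: 16.23
ee_pos: [600.9, 121.9, 65.0]
ee_rot: [180.0, 50.2, 100.0]
force: [-0.1, -0.4, -1.1]
gripper_width: 13.4
gripper_force: 26.2
```

Call:
send_rows(motion=[[0,0,-0.002,0,0,0,-0.9],[0,0,-0.004,0,0,0,-0.9],[0,0,-0.004,0,0,0,-0.9]])

```text
time_s: 16.6
ee_pos: [600.9, 121.9, 63.1]
ee_rot: [180.0, 50.2, 100.0]
force: [-0.2, 0.1, -2.0]
gripper_width: 13.5
gripper_force: 26.2
```

```bash
python3 - <<'E'
import pickle
from h import *
from workcell import env,eyes
s=env.state();print(s["ee_pos"],s["force"],s["torque"])
S=eyes.grab_frame("scene");pickle.dump(S,open("s5.pkl","wb"))
cv2.imwrite("pics/s5.png",cv2.resize(S["pixels"][150:250,310:420],None,fx=6,fy=6,interpolation=cv2.INTER_CUBIC)[:,:,::-1])
E
```

```text
[600.93882628 121.88478896  63.10572344] [-0.15498608  0.12411733 -2.03175651] [0.70970179 0.00743919 0.01518309]
```

View pics/s5.png

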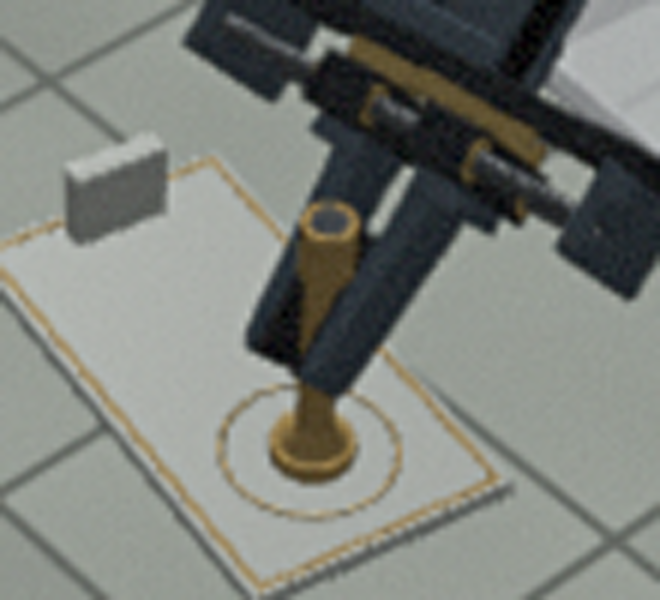

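The foot (313,455) is centred in the ring (310,450) and looks a couple of mm above the tray.

Call:
send_rows(motion=[[0,0,-0.001,0,0,0,-0.9],[0,0,-0.002,0,0,0,-0.9],[0,0,-0.002,0,0,0,-0.9]])

```text
time_s: 17.02
ee_pos: [601.0, 121.8, 63.0]
ee_rot: [179.9, 50.2, 99.9]
force: [-1.7, 2.0, 4.1]
gripper_width: 13.3
gripper_force: 26.0
```

Call:
send_rows(motion=[[0,0,-0.001,0,0,0,-0.9],[0,0,-0.002,0,0,0,-0.9],[0,0,-0.002,0,0,0,-0.9]])

```text
time_s: 17.4
ee_pos: [601.0, 121.8, 63.0]
ee_rot: [179.9, 50.3, 99.9]
force: [-2.8, 2.3, 8.8]
gripper_width: 13.5
gripper_force: 25.9
```

Call:
send_rows(motion=[[0,0,-0.001,0,0,0,-0.9],[0,0,-0.002,0,0,0,-0.9],[0,0,-0.002,0,0,0,-0.9]])

```text
time_s: 17.77
ee_pos: [601.1, 121.8, 63.0]
ee_rot: [179.8, 50.3, 99.8]
force: [-4.0, 4.4, 12.4]
gripper_width: 13.4
gripper_force: 25.9
```

Contact made. I'll ease the pressure off, then open slowly.

Call:
send_rows(motion=[[0,0,0.003,0,0,0,-0.9],[0,0,0.005,0,0,0,-0.9],[0,0,0.005,0,0,0,-0.9],[0,0,0.005,0,0,0,-0.68],[0,0,0.005,0,0,0,-0.6],[0,0,0.005,0,0,0,-0.4],[0,0,0.005,0,0,0,-0.2],[0,0,0.005,0,0,0,0],[0,0,0.005,0,0,0,0],[0,0,0.005,0,0,0,0]], squeeze=8)

```text
time_s: 19.02
ee_pos: [601.0, 121.9, 62.7]
ee_rot: [179.9, 50.1, 100.0]
force: [0.4, 0.8, -0.8]
gripper_width: 45.8
gripper_force: 0.0
```

```bash
python3 - <<'E'
from go import *
s=env.state();R=Ro.from_euler("xyz",s["ee_rot"],degrees=True).as_matrix();print(s["gripper_width"],s["force"],R[:,2])
print(np.round(-R[:,2]*120/500,3))
E
```

```text
45.77021409349856 [ 0.37973302  0.7924961  -0.82973513] [ 0.13355434 -0.75596164 -0.64084728]
[-0.032  0.181  0.154]
```

Call:
send_rows(motion=[[-0.004,0.023,0.019,0,0,0,0],[-0.012,0.068,0.058,0,0,0,0],[-0.022,0.124,0.106,0,0,0,0],[-0.032,0.181,0.154,0,0,0,0],[-0.04,0.226,0.2,0,0,0,0],[-0.04,0.226,0.3,0,0,0,0],[-0.04,0.226,0.34,0,0,0,0],[-0.04,0.226,0.34,0,0,0,0],[-0.04,0.226,0.34,0,0,0,0]])

```text
time_s: 20.15
ee_pos: [580.4, 234.5, 231.0]
ee_rot: [-179.8, 50.2, 100.1]
force: [-0.1, -0.0, -0.3]
gripper_width: 45.6
gripper_force: 0.0
```

```bash
python3 - <<'E'
import pickle
from h import *
from workcell import env,eyes
from go import *
s=env.state();print(s["ee_pos"],s["ee_rot"])
F={n:eyes.grab_frame(n) for n in("scene","top")};pickle.dump(F,open("a6.pkl","wb"))
cv2.imwrite("pics/a6.png",np.hstack([cv2.resize(F["scene"]["pixels"][130:250,290:410],(400,400),interpolation=cv2.INTER_CUBIC),cv2.resize(F["top"]["pixels"][210:330,210:330],(400,400),interpolation=cv2.INTER_CUBIC)])[:,:,::-1])
E
```

```text
[580.38512158 234.47624201 231.02605364] [-179.78998912   50.18450422  100.1435565 ]
```

View pics/a6.png

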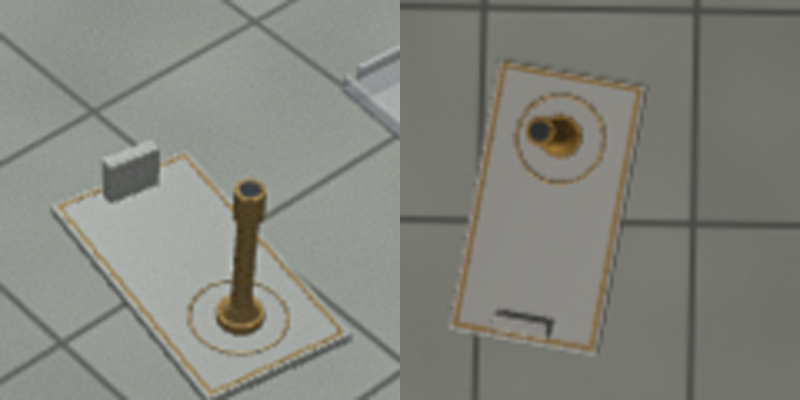

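The candlestick stands upright and centred in the ring. Next I'm measuring the tray and planning the tab grip.

```bash
python3 - <<'E'
import pickle
from h import *
from go import *
F=pickle.load(open("a6.pkl","rb"));T=F["top"];S=F["scene"]
m=mask(T,(215,220,292,325),(10,50,60),(32,255,255));r=rect(cast(T,pts(m),8));print("tray gold",r)
co=np.array([[505,62],[645,88],[597,352],[453,325]])-[400,0];print("corners",rect(cast(T,co/3.333+210,8)))
tt=np.array([[102,163],[117,176],[159,152],[146,141]])/3.333+[290,130];P=cast(S,tt,42);print("tab top",np.round(P,1).tolist(),P.mean(0))
s=env.state();p=np.load("p.npy");q=s["qpos"]
for G in((520,170,180),(466,160,140),(466,160,34),(483,-143,34)):
    R=aim(-90,-99.2);q,e=ik(np.array(G)+19*R.as_matrix()[:,2],R,q,p);print(np.round(q),round(e,2))
R=aim(-90,-99.2);rows([((466,165,180),R)])
E
```

```text
tray gold [549.8 144.7 196.  103.9  -9.3]
corners [548.3 141.8 194.3 106.1  -9.6]
tab top [[457.9, 141.3, 42.0], [473.8, 140.9, 42.0], [474.2, 177.5, 42.0], [460.4, 177.8, 42.0]] [466.58344744 159.37325363  42.        ]
[17. 18. 98. -0. 64. 26.] 0.0
[ 18.  16. 108.   0.  56.  27.] 0.0
[ 18.  24. 115.  -0.  41.  27.] 0.0
[-18.  24. 114.  -0.  42.  -9.] 0.0
[-0.229, -0.139, -0.14, 0.841, 0.003, -0.3]
```

Call:
send_rows(motion=[[-0.06,-0.03,0,0.14,0,-0.05,-0.1],[-0.12,-0.06,0,0.28,0,-0.1,-0.1],[-0.18,-0.1,-0.04,0.42,0,-0.15,-0.1],[-0.229,-0.139,-0.08,0.56,0,-0.2,-0.1],[-0.229,-0.139,-0.14,0.7,0,-0.25,-0.1],[-0.229,-0.139,-0.14,0.841,0.003,-0.3,-0.1],[-0.229,-0.139,-0.14,0.841,0.003,-0.3,-0.1],[-0.229,-0.139,-0.14,0.841,0.003,-0.3,-0.1]])

```text
time_s: 21.25
ee_pos: [466.5, 165.4, 162.3]
ee_rot: [179.9, 0.0, 80.7]
force: [0.7, 0.1, -0.3]
gripper_width: 40.7
gripper_force: 0.0
```

```bash
python3 - <<'E'
import pickle
from h import *
from go import *
from workcell import eyes
s=env.state();print(s["ee_pos"],s["ee_rot"],s["qpos"].round(1))
f=eyes.grab_frame("wrist");pickle.dump((s,f),open("w7.pkl","wb"));cv2.imwrite("pics/w7.png",f["pixels"][:,:,::-1])
rows([((465.5,159.3,34),aim(-90,-99.2))])
E
```

```text
[466.47301389 165.41622224 162.27888799] [1.79886614e+02 1.44777744e-02 8.06774503e+01] [ 1.820e+01  1.350e+01  1.045e+02 -1.000e-01  6.190e+01  2.760e+01]
[-0.002, -0.013, -0.295, 0.0, 0.002, 0.001]
```

View pics/w7.png

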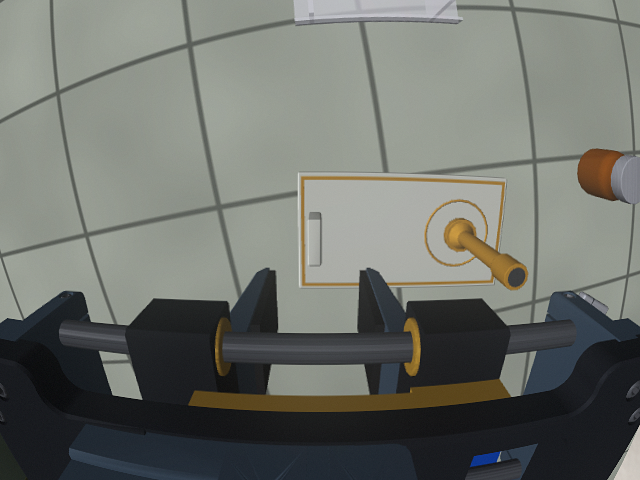

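The tab at (315,239) is centred between the fingers (principal column 317), and the tray's edges run parallel to the tool. Descending to pinch the tab.

Call:
send_rows(motion=[[-0.002,-0.012,-0.11,0,0,0,-0.1],[-0.002,-0.012,-0.22,0,0,0,-0.1],[-0.002,-0.012,-0.28,0,0,0,-0.1],[-0.002,-0.012,-0.292,0,0,0,-0.1],[-0.002,-0.012,-0.292,0,0,0,-0.1],[-0.002,-0.012,-0.292,0,0,0,-0.45],[-0.002,-0.012,-0.292,0,0,0,-0.6],[-0.002,-0.012,-0.292,0,0,0,-0.65],[-0.002,-0.012,-0.292,0,0,0,-0.7],[-0.002,-0.012,-0.292,0,0,0,-0.75],[-0.002,-0.012,-0.292,0,0,0,-0.8],[-0.002,-0.012,-0.292,0,0,0,-0.8]], squeeze=12)

```text
time_s: 22.8
ee_pos: [463.8, 159.2, 16.6]
ee_rot: [-180.0, -0.0, 80.7]
force: [-5.6, 0.1, 4.3]
gripper_width: 12.0
gripper_force: 12.0
```

```bash
python3 - <<'E'
import pickle
from h import *
from workcell import env,eyes
s=env.state();print(s["ee_pos"],s["ee_rot"],s["force"],s["gripper_width"])
T=eyes.grab_frame("top");m=mask(T,(215,220,292,325),(10,50,60),(32,255,255));print(rect(cast(T,pts(m),8)))
E
```

```text
[463.75147177 159.1546886   16.61811127] [-1.79962762e+02 -2.78078473e-02  8.06534974e+01] [-5.57649868  0.07380503  4.28050372] 11.975867337042866
[550.7 144.5 195.9 104.   -9.3]
```

Call:
send_rows(motion=[[0,-0.003,0,0,0,0,-0.8],[0.001,-0.01,0,0,0,0.001,-0.8],[0.001,-0.02,0,0,0,0.001,-0.8],[0.002,-0.034,0,0,0,0.002,-0.8],[0.003,-0.05,0,0,0,0.003,-0.8],[0.004,-0.067,0,0,0,0.004,-0.8],[0.005,-0.084,0,0,0,0.005,-0.8],[0.006,-0.101,0,0,0,0.006,-0.8],[0.007,-0.118,0,0,0,0.007,-0.8],[0.009,-0.135,0,0,0,0.008,-0.8],[0.01,-0.152,0,0,0,0.009,-0.8],[0.011,-0.169,0,0,0,0.01,-0.8],[0.012,-0.186,0,0,0,0.011,-0.8],[0.013,-0.203,0,0,0,0.012,-0.8],[0.014,-0.22,0,0,0,0.013,-0.8],[0.015,-0.237,0,0,0,0.014,-0.8],[0.016,-0.254,0,0,0,0.015,-0.8],[0.017,-0.268,0,0,0,0.016,-0.8],[0.018,-0.276,0,0,0,0.016,-0.8],[0.018,-0.279,0,0,0,0.016,-0.8]])

```text
time_s: 25.35
ee_pos: [474.5, 19.7, 16.6]
ee_rot: [179.9, -0.1, 81.6]
force: [0.2, 2.7, -1.8]
gripper_width: 12.2
gripper_force: 12.0
```

```bash
python3 - <<'E'
import pickle
from h import *
from workcell import env,eyes
s=env.state();print(s["ee_pos"],s["ee_rot"],s["force"],s["gripper_width"])
S=eyes.grab_frame("scene")
cv2.imwrite("pics/s8.png",cv2.resize(S["pixels"][100:400,150:450],(600,600))[:,:,::-1])
E
```

```text
[474.45892671  19.6526518   16.63767391] [ 1.79860609e+02 -8.92589085e-02  8.16033163e+01] [ 0.23362832  2.74469343 -1.81648288] 12.222938672472786
```

View pics/s8.png

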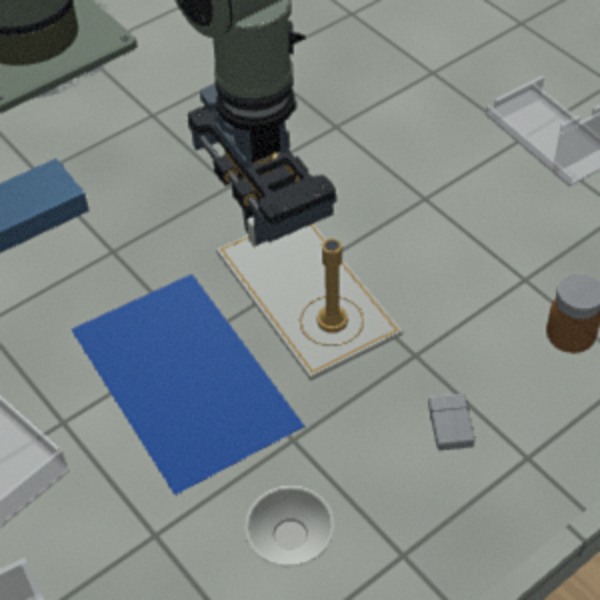

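Halfway there, the candlestick still stands in its ring at (333,318) and the mat lies ahead at (190,385). Continuing.

Call:
send_rows(motion=[[0,-0.003,0,0,0,0,-0.8],[0.001,-0.01,0,0,0,0.001,-0.8],[0.001,-0.02,0,0,0,0.001,-0.8],[0.002,-0.034,0,0,0,0.002,-0.8],[0.003,-0.052,0,0,0,0.003,-0.8],[0.004,-0.072,0,0,0,0.004,-0.8],[0.005,-0.092,0,0,0,0.006,-0.8],[0.006,-0.112,0,0,0,0.007,-0.8],[0.007,-0.132,0,0,0,0.008,-0.8],[0.008,-0.152,0,0,0,0.009,-0.8],[0.009,-0.172,0,0,0,0.01,-0.8],[0.01,-0.192,0,0,0,0.012,-0.8],[0.011,-0.212,0,0,0,0.013,-0.8],[0.012,-0.232,0,0,0,0.014,-0.8],[0.013,-0.252,0,0,0,0.016,-0.8],[0.014,-0.272,0,0,0,0.017,-0.8],[0.015,-0.292,0,0,0,0.018,-0.8],[0.016,-0.308,0,0,0,0.02,-0.8],[0.017,-0.319,0,0,0,0.02,-0.8],[0.017,-0.325,0,0,0,0.02,-0.8]])

```text
time_s: 27.9
ee_pos: [483.0, -142.9, 16.6]
ee_rot: [179.9, -0.1, 82.8]
force: [-0.2, 3.4, -0.6]
gripper_width: 11.8
gripper_force: 12.0
```

```bash
python3 - <<'E'
import pickle
from h import *
from workcell import env,eyes
s=env.state();print(s["ee_pos"],s["ee_rot"],s["force"],s["gripper_width"])
T=eyes.grab_frame("top")
m=mask(T,(330,205,425,330),(105,120,60),(125,255,255));print("mat",rect(cast(T,pts(m),0)))
b=pts(m);x0,y0=b.min(0);x1,y1=b.max(0)
g=mask(T,(x0,y0,x1,y1),(10,50,60),(32,255,255));print("tray",rect(cast(T,pts(g),8)))
E
```

```text
[ 483.01182192 -142.92533804   16.6431639 ] [ 1.79852786e+02 -9.04518918e-02  8.28093123e+01] [-0.21187813  3.39508436 -0.56008881] 11.784149714562174
mat [ 567.1 -153.7  228.3  139.5   -7.2]
tray [ 570.2 -153.9  195.   104.    -7. ]
```

The tray is on the mat, about 3 mm off and square to within 0.2°. Releasing and withdrawing.

Call:
send_rows(motion=[[0,0,0,0,0,0,-0.8],[0,0,0,0,0,0,-0.8],[0,0,0,0,0,0,-0.65],[0,0,0,0,0,0,-0.5],[0,0,0,0,0,0,-0.3],[0,0,0,0,0,0,-0.1],[0,0,0,0,0,0,-0.1],[0,0,0.04,0,0,0,-0.1],[0,0,0.12,0,0,0,-0.1],[0,0,0.22,0,0,0,-0.1],[-0.1,0,0.34,0,0,0,-0.1],[-0.15,0.1,0.4,0,0,0,-0.1],[-0.15,0.2,0.4,0,0,0,-0.1],[-0.15,0.2,0.4,0,0,0,-0.1],[-0.15,0.2,0.4,0,0,0,-0.1],[-0.15,0.2,0.4,0,0,0,-0.1],[-0.15,0.2,0.4,0,0,0,-0.1]])

```text
time_s: 30.08
ee_pos: [408.0, -43.5, 216.2]
ee_rot: [179.9, -0.1, 82.7]
force: [-0.5, -0.4, 0.5]
gripper_width: 40.6
gripper_force: 0.0
```

```bash
python3 - <<'E'
from h import *
from workcell import env,eyes
print(env.state()["force"])
T=eyes.grab_frame("top");S=eyes.grab_frame("scene")
m=mask(T,(330,205,425,330),(105,120,60),(125,255,255));b=pts(m);x0,y0=b.min(0);x1,y1=b.max(0)
g=mask(T,(x0,y0,x1,y1),(10,50,60),(32,255,255));print("mat",rect(cast(T,b,0)),"tray",rect(cast(T,pts(g),8)))
y=mask(T,(430,240,520,330),(20,130,80),(34,255,255)); print("dreidel",rect(cast(T,pts(y),20)))
cv2.imwrite("pics/end.png",np.hstack([cv2.resize(S["pixels"][150:400,100:350],(400,400)),cv2.resize(T["pixels"][130:380,290:540],(400,400))])[:,:,::-1])
E
```

```text
[-0.46078574 -0.40159662  0.47068866]
mat [ 567.1 -153.7  228.3  139.5   -7.2] tray [ 570.2 -154.2  195.2  104.    -7.2]
dreidel [ 526.8 -383.6   69.7   31.1  -89.1]
```

View pics/end.png

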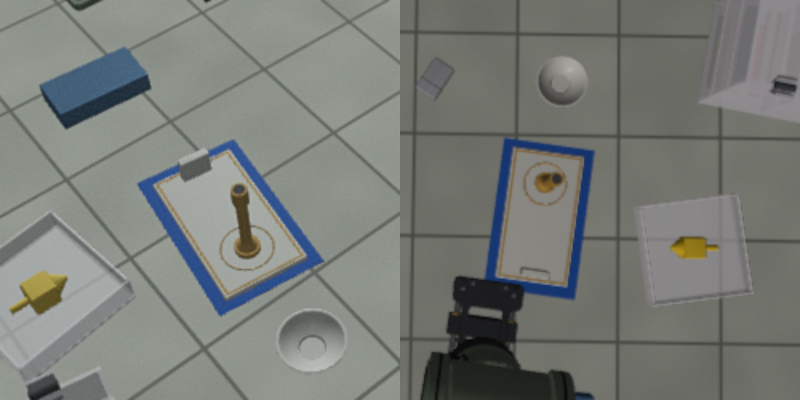

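The picture shows the tray wholly on the mat, the candlestick standing in its ring at (245,245), and the dreidel in the bin at (690,247). Handing in.

```bash
python3 -c "
from workcell import env
print(env.job_done())"
```

```text
the job is handed in; nothing more can be done
None
```

I handed the job in at about 30 s; it returned no verdict, but the last pictures show the dreidel in the bin, the tray about 3 mm from the mat's centre and square to it, and the candlestick standing in its ring, with the robot clear of everything.

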